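# Close up the bench mixer and select its third speed

## Robot

A 6-joint arm with a two-finger parallel gripper is mounted at the origin on a cart in front of the work surface, level with it; the furniture and walls round the work are solid. World frame = base frame: x ahead of the robot, y to its left, z up, the work surface at z = 0. Lengths are in m, angles in rad, forces in N, time in s.
With the tool pointing down it reaches from about 0.35 to 0.975 m from the base axis. Payload 4.9 kg.
Tool frame: the origin (TCP) lies midway between the tips of the shut fingers; the grasp point (between the pads) lies manip.tcp_to_grasp behind it (manip.tcp_to_grasp is the distance from the TCP to the grasp point, in m); z points along the fingers, y is the line along which they close (so a half turn about z gives the same grasp; the last joint's range is limited). The gripper opens to 85 mm and grips with 20 to 120 N. Pads are 22 mm wide; open, the fingers measure 114 mm over their backs; the gripper's body (76 mm by 85 mm) begins 54 mm behind the grasp point. The pads swing forward as they close: fully open they stand 13 mm farther back than shut.
Start: joints at [1.057, 0.053, 1.613, -0, 1.476, -0.119], TCP at [0.24, 0.577, 0.231] pointing down, gripper open.
Joint ranges: [-3.01, 3.01], [-1.01, 2.22], [0.06, 2.58], [-1.02, 4.17], [0.09, 2.62], [-3.14, 3.14]. Speed limits (rad/s): [2.57, 2.57, 3.14, 3.14, 3.14, 3.14].

## Interface

Orientations are given as a unit quaternion [w, x, y, z].
In Python, from plant import manip, grab_frame, calibration, job_done gives the robot as it stands.
- The arm moves only by the tool send_rows, never from a script. Its argument "rows" is a list of rows, each an object of numbers: "x", "y", "z": the shift along the tool's x, y, z normalised to -1 to 1, where 1 is 15 cm; "wx", "wy", "wz": the turn, a rotation vector about the tool's x, y, z normalised to -1 to 1, where 1 is pi/4 rad; "hand": the opening, from -1 (shut) to 1 (fully open). In form: [{"x": .., "y": .., "z": .., "wx": .., "wy": .., "wz": .., "hand": ..}, ...]. A call has exactly 10 rows; each row shifts and turns the commanded pose from where the row before left it, along the tool's axes as they then stand; what a row does not reach is not made up. A row lasts 1/12 s, in which the tool goes at most 41.7 mm and 7.16 degrees, less where a joint would pass 70% of its speed; a pose out of reach is approached as far as the arm can. A call with a number of a shift or a turn outside -1 to 1 is refused whole. A call with a gripper value outside its range is refused whole. The fingers move at their own pace and stop on an object; the grip force is fixed at half the most. Time passes only in rows, so rows that do not move let the fingers close, or fill a call up. It gives the time, the measured TCP pose, the force, the opening and the grip force at its end, in the units of the state.
- manip.state(): the state, without advancing time (a new reading comes with each control period).
- grab_frame(name): name is "scene" or "top" or "wrist"; returns the picture (400x640x3 uint8, blue, green, red); there is no depth.
- calibration(name): a dict with "camera_matrix" (3x3 intrinsics, pixels), "R" (3x3) and "t" (3): a world point X has camera coordinates R X + t. Camera axes: x right, y down, z forward; pixel columns grow to the right and rows downward; lengths in m; the calibration is good to about 2 mm. A picture is of the moment at which its call begins: read the wrist's pose just before it. calibration takes no time and is no camera call; for the wrist camera it gives the pose at the moment of the call.
- job_done(): hands the job in; it is judged then, once.
The state is a dict: "time": time; "joint_pos": joint angles; "joint_vel": joint speeds; "joint_efforts": joint torques, N m; "tool_pos": TCP position; "tool_rot": TCP orientation; "contact_force": force on the tool from outside, world axes, zero at the start; "ft_torque": the same for the moment, N m; "gripper_width": opening from 0.0 (shut) to 1.0 (fully open); "grasp_force": force on a finger pad.
Only numpy, scipy, OpenCV 4.12 (cv2) and the standard library are available. Lean on these libraries where they do the work, as an engineer would, in place of code of your own. Each camera call takes 0.05 s, during which the arm holds its last target. There are 200 camera calls.

## Task

Get the bench mixer ready to knead: take the spatula that was left across the bowl and lay it flat on the chopping board (set it down, do not drop it), then swing the clear bowl guard fully shut. Then, and only with the guard shut, take the speed lever out of the red stop slot and through its zigzag gate to the slot marked with three dots, up against the end of that slot at the dots. Leave the jars, the tin and the bottle where they stand.

Things in the scene. Friction and masses are not known exactly. Their poses are not given: they have to be found in the camera images.
- mixer: Grey-teal bench mixer, fixed; foot 230 (x) x 360 (y) x 50 mm. Origin: centre of the underside; x points away from the operator, y to its left, z up. Bowl on its left half; on the right the control tower (x -103..103, y -179..-67, 115 mm high) with the speed gate on top. Guard hinge pillar (132 mm high) left of the bowl. A wall shelf hangs 0.68 m above the worktop from x = 0.70 m on.
- mixer_bowl: Steel mixing bowl, fixed on the mixer at mixer (-10, 65): outer radius 86 mm at the rim, wall 4, 79 high, so its rim is 135 mm above the worktop; a hub in its middle reaches 44 mm up. Origin: centre of its underside; axes as the mixer's.
- gate: Steel gate plate on the control tower; origin: centre of its upper face, 120 mm above the worktop, at mixer (0, -120); axes as the mixer's. Slot: five cross corridors, 13 mm wide, at x = -40, -20, 0, 20, 40 mm (stop, 1, 2, 3, 4 dots), each y -16..16. Neighbours are joined by 13 mm lanes: stop-1 and 2-3 at the left (y = +10), 1-2 and 3-4 at the right (y = -10); elsewhere 7 mm teeth part them.
- slot_stop (a point): Stop slot: point on top of the gate plate at gate (-40, -10) mm, the right end of the nearest corridor, beside a red mark; the lever starts in this corridor. From here: left, forward to one dot, right, forward to two dots, left, forward to three dots.
- slot_one (a point): One-dot slot: gate (-20, +10) mm, where the left lane from stop ends; the dot stands to its left.
- slot_two (a point): Two-dot slot: gate (0, -10) mm, where the right lane from one ends; the dots stand to its right.
- slot_three (a point): Three-dot slot, the goal: gate (20, +10) mm, where the left lane from two ends against a tooth; the dots stand to its left.
- slot_four (a point): Four-dot slot: gate (40, -10) mm, where the right lane from three ends; the dots stand to its right.
- lever_pivot (a point): Pivot of the speed lever, 97 mm straight below the gate's origin (inside the housing), at mixer (0, -120, 23) mm. The lever's 8 mm steel shaft runs from it through the gate (95 mm up when upright, 2 mm play each way in the slot) to the knob, whose centre is always 145 mm from it.
- knob (a point): Centre of the lever's black ball knob, 32 mm across. From the pivot, mixer axes: x = 145 cos(b) sin(a), y = 145 sin(b), z = 145 cos(a) cos(b) mm, with a = joint shift_yoke, b = joint shift_lever; the shaft crosses the gate at gate x = 95 tan(a), y = 95 tan(b) / cos(a). The ball leans with the lever: a pinch that does not lean with it creeps along the ball.
- shift_yoke (a joint): Fore-and-aft lean of the speed lever, rad: 0 upright, + leans away from the operator (mixer +x). Stop about -0.40, one dot -0.21, two dots 0, three dots +0.21, four dots +0.40. It stays where it is left (friction, about 1 N at the knob).
- shift_lever (a joint): Sideways lean of the speed lever, rad: + leans to mixer +y (left). Left lane about +0.10, right lane about -0.10. It stays where it is left (friction, about 1 N at the knob).
- guard (a joint): Hinge of the clear bowl guard, rad: 0 shut (level over the bowl), about 1.6 standing open. Stays at any angle (stiff hinge: 1 to 2 N at its edge). The hinge axis runs along mixer x through mixer (-10, 167, 143.5) mm, left of the bowl; shutting swings the free edge to the right (mixer -y) and down.
- guard_tab (a point): Middle of the outer (when shut: upper) face of the guard's black tab, 184 mm from the hinge axis. The guard is a clear disc of radius 88 mm, 5 mm thick, its outer face level with the axis and its centre 102 mm from it; the tab (26 mm along the guard, 50 wide, 7 thick) ends 197 mm from the axis.
- spatula: Bowl spatula, 250 mm long, 60 g: flat beech handle 20 wide x 10 thick from x -125 to 55 mm, red blade 70 x 48 x 8 mm at the +x end. Origin: middle of its length on the underside, the balance point about 20 mm from it towards the blade; x runs from handle to blade, z up. Starts lying across the bowl's rim, handle towards the operator.
- board: White plastic chopping board, fixed, 220 (x) x 300 (y) x 11 mm; origin: centre of the underside.
- green_cap_jar: Bystander: spice jar with a green cap, 46 mm across, 106 high; origin: centre of its underside.
- yellow_cap_jar: Bystander: spice jar with a yellow cap, 42 mm across, 106 high; origin: centre of its underside.
- tin: Bystander: low food tin, 75 mm across, 58 high; origin: centre of its underside.
- sauce_bottle: Bystander: sauce bottle with a yellow cap, 63 mm across, 232 high; origin: centre of its underside.

How it is judged:
On the way, in this order (a step that is already met when the one before it is completed fails the run):
1. the spatula lies flat on the chopping board, let go (x of spatula in the frame of board between -0.1 and 0.1 m and y of spatula in the frame of board between -0.14 and 0.14 m and z of spatula in the frame of board below 0.02 m and angle between spatula's own z axis and vertical below 0.12 rad and contact force between spatula and the fingers below 0.1 N), for 0.2 s.
2. the guard is shut over the bowl (value of joint guard below 0.05 rad), for 0.2 s.
3. the lever stands in the three-dot slot, at the dots (value of joint shift_yoke between 0.16 and 0.26 rad and value of joint shift_lever above 0.03 rad), for 0.2 s.
At the end, for the whole second after the job is handed in: The spatula lies flat and still on the chopping board (its middle within 100 x 140 mm of the board's centre), the bowl guard is shut (within 0.05 rad) and the lever rests in the three-dot corridor (fore-aft lean 0.16 to 0.26 rad), at its left end by the dots (side lean over 0.03 rad) (all of step 3 and x of spatula in the frame of board between -0.1 and 0.1 m and y of spatula in the frame of board between -0.14 and 0.14 m and z of spatula in the frame of board below 0.02 m and angle between spatula's own z axis and vertical below 0.12 rad and linear speed of spatula below 0.02 m/s and value of joint guard below 0.05 rad); the robot touches nothing.
It fails at once if the lever leaves the stop slot while the guard is not shut (value of joint shift_yoke above -0.32 rad and value of joint guard above 0.08 rad).
It fails at once if the spatula is dropped (falls free at over 0.8 m/s, about 3 cm) (linear speed of spatula above 0.8 m/s and contact force between spatula and the fingers below 0.1 N).
It fails at once if a jar, the tin or the bottle is moved more than 3 cm (distance of any of green_cap_jar, yellow_cap_jar, tin, sauce_bottle from where it was at the start of the episode above 0.03 m).
It also fails if it takes over 67 s, if anything falls off the work surface, if the arm or the gripper's body presses on something with over 40 N, if the wrist force passes 120 N, or if a joint passes its speed limit or range.

## Working session

There is one attempt and no reset: what is moved stays moved. The work goes in short steps, Python scripts to look and compute and a tool call to move; the robot and the scene stay as the last step left them, time stands still between calls to the robot, and variables do not carry over. Pictures are saved under pics/ and viewed, at most 10 in all, crops included, and the job is handed in when it is done.

Besides the shell and the picture viewer there is one more tool, called after ">>>" by a JSON object that holds its "name" and its "arguments". send_rows: Moves the arm, as the interface text tells. Scaled input: -1 to 1 covers 15 cm each way for a shift and pi/4 rad each way for a turn. Its arguments: {"type":"object","properties":{"rows":{"type":"array","items":{"type":"object","properties":{"x":{"type":"number","minimum":-1,"maximum":1},"y":{"type":"number","minimum":-1,"maximum":1},"z":{"type":"number","minimum":-1,"maximum":1},"wx":{"type":"number","minimum":-1,"maximum":1},"wy":{"type":"number","minimum":-1,"maximum":1},"wz":{"type":"number","minimum":-1,"maximum":1},"hand":{"type":"number"}}}}},"required":["rows"]}

```bash
ls; mkdir -p pics; python3 - <<'E'
from plant import manip, grab_frame, calibration
import cv2,numpy as np
np.set_printoptions(precision=4,suppress=True)
for n in("scene","top"):
    cv2.imwrite(f"pics/{n}0.png",grab_frame(n)); c=calibration(n); print(n,c)
s=manip.state();print(s,manip.tcp_to_grasp)
print(calibration("wrist"))
E
```

```text
pics
scene {'camera_matrix': array([[474.8686,   0.    , 316.7351],
       [  0.    , 474.8686, 198.731 ],
       [  0.    ,   0.    ,   1.    ]]), 'R': array([[ 0.6447, -0.7643,  0.0126],
       [-0.5169, -0.4481, -0.7294],
       [ 0.5632,  0.4637, -0.6839]]), 't': array([-0.3758,  0.4287,  1.1144])}
top {'camera_matrix': array([[441.994 ,   0.    , 318.0163],
       [  0.    , 441.994 , 205.1859],
       [  0.    ,   0.    ,   1.    ]]), 'R': array([[ 0.0075, -1.    , -0.0054],
       [-0.9899, -0.0067, -0.1419],
       [ 0.1419,  0.0064, -0.9899]]), 't': array([0.0545, 0.6344, 1.329 ])}
{'time': 0.1, 'joint_pos': array([ 1.057 ,  0.0533,  1.6142, -0.    ,  1.476 , -0.119 ]), 'joint_vel': array([-0.0004, -0.0001, -0.0015, -0.0018,  0.0009,  0.0013]), 'joint_efforts': array([  0.0008, -39.4902, -37.1365,  -0.0001,   0.0038,   0.    ]), 'tool_pos': array([0.2401, 0.5764, 0.2302]), 'tool_rot': array([-0.0003,  0.1961,  0.9806, -0.0009]), 'contact_force': array([-1.1253, -0.3528,  0.6168]), 'ft_torque': array([-0.0162, -0.0197,  0.0064]), 'grasp_force': 0.0, 'gripper_width': 1.0019733144488105} 0.0187
{'camera_matrix': array([[329.5009,   0.    , 322.375 ],
       [  0.    , 329.5009, 201.0168],
       [  0.    ,   0.    ,   1.    ]]), 'R': array([[ 0.3857,  0.9226, -0.0008],
       [ 0.8734, -0.3648,  0.3226],
       [ 0.2973, -0.1252, -0.9465]]), 't': array([-0.6252, -0.0396,  0.3795])}
```

View pics/scene0.png

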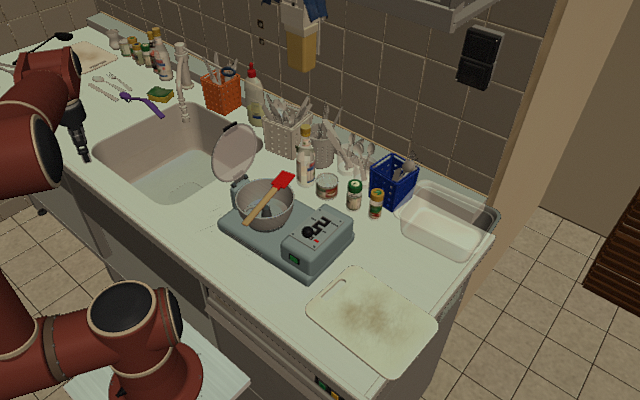

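View pics/top0.png

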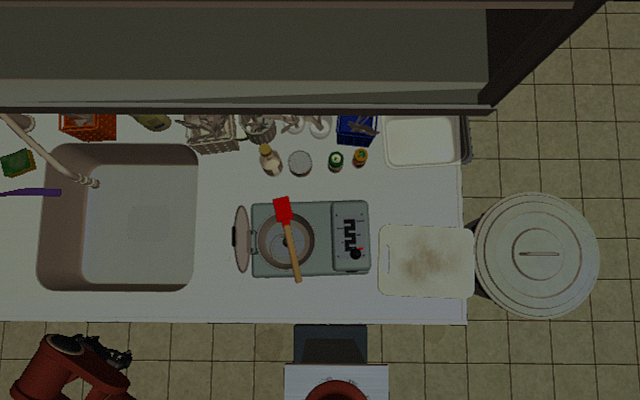

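The scene shot has the mixer mid-bench with the red-bladed spatula across the bowl (blade (284,181)), the guard open and the board at (372,320). In the top view the blade is at (283,210), handle end (297,280), black knob (355,253) and board centre (426,261).

```bash
cat > h.py <<'E'
import numpy as np,cv2
from plant import manip, grab_frame, calibration, job_done
from scipy.spatial.transform import Rotation as Rn
np.set_printoptions(precision=4,suppress=True)
def ray(c,p):
    K,R,t=c["camera_matrix"],c["R"],c["t"]
    d=R.T@np.linalg.solve(K,[p[0],p[1],1.]); return -R.T@t,d/np.linalg.norm(d)
def plane(c,p,z):
    o,d=ray(c,p); return o+d*(z-o[2])/d[2]
def tri(cs,ps):
    A=np.zeros((3,3));b=np.zeros(3);L=[ray(c,p) for c,p in zip(cs,ps)]
    for o,d in L:
        P=np.eye(3)-np.outer(d,d);A+=P;b+=P@o
    X=np.linalg.solve(A,b)
    return X,[np.linalg.norm(np.cross(X-o,d)) for o,d in L]
def proj(c,X):
    q=c["camera_matrix"]@(c["R"]@np.asarray(X)+c["t"]); return q[:2]/q[2]
def blobs(m,amin=20):
    n,l,s,ce=cv2.connectedComponentsWithStats(m.astype(np.uint8))
    return [(int(s[i,4]),ce[i],(l==i).astype(np.uint8)) for i in range(1,n) if s[i,4]>=amin]
def st():
    s=manip.state(); R=Rn.from_quat(s["tool_rot"],scalar_first=True)
    return s,np.array(s["tool_pos"]),R.as_matrix()
E
python3 - <<'E'
from h import *
C={n:calibration(n) for n in("scene","top")}
I={n:cv2.imread(f"pics/{n}0.png") for n in C}
W={"scene":(200,160,460,390),"top":(225,180,485,310)}
pts={}
for n,im in I.items():
    x0,y0,x1,y1=W[n]; hsv=cv2.cvtColor(im,cv2.COLOR_BGR2HSV).astype(int); h,s,v=hsv[...,0],hsv[...,1],hsv[...,2]
    roi=np.zeros(h.shape,bool);roi[y0:y1,x0:x1]=1
    red=roi&((h<6)|(h>174))&(s>180)&(v>90)
    wood=roi&(h>8)&(h<22)&(s>90)&(v>70)
    for nm,m in(("red",red),("wood",wood)):
        for a,c,b in sorted(blobs(m),key=lambda q:-q[0])[:3]:
            r=cv2.minAreaRect(cv2.findNonZero(b)); print(n,nm,a,c,r)
            if (n,nm) not in pts: pts[n,nm]=c
    cv2.imwrite(f"pics/{n}_c.png",cv2.resize(im[y0:y1,x0:x1] if n=="top" else im[160:300,200:370],None,fx=3 if n=="top" else 4,fy=3 if n=="top" else 4,interpolation=cv2.INTER_CUBIC))
for nm in("red","wood"): print(nm,tri([C["scene"],C["top"]],[pts["scene",nm],pts["top",nm]]))
E
```

```text
scene red 252 [282.4048 179.8452] ((282.464599609375, 179.96902465820312), (13.264163970947266, 22.859516143798828), 41.18592834472656)
scene wood 321 [259.324  206.3396] ((259.6582336425781, 206.13644409179688), (6.921158790588379, 48.81376647949219), 40.76360321044922)
scene wood 122 [376.8443 195.2049] ((377.0, 194.5), (13.0, 12.0), 90.0)
scene wood 107 [437.6355 172.5794] ((436.43292236328125, 171.0929718017578), (51.85163497924805, 3.85605525970459), 25.51386833190918)
top red 406 [282.8153 210.0517] ((283.0294494628906, 211.11767578125), (27.891597747802734, 16.00735092163086), 75.96376037597656)
top wood 379 [292.5646 253.504 ] ((292.66314697265625, 253.3544158935547), (58.67612075805664, 6.9086785316467285), 77.6192398071289)
red (array([0.6066, 0.1595, 0.138 ]), [np.float64(0.0011222435281669299), np.float64(0.0011222435281671352)])
wood (array([0.481 , 0.1301, 0.1373]), [np.float64(3.114526874033027e-05), np.float64(3.1145268740491856e-05)])
```

View pics/top_c.png

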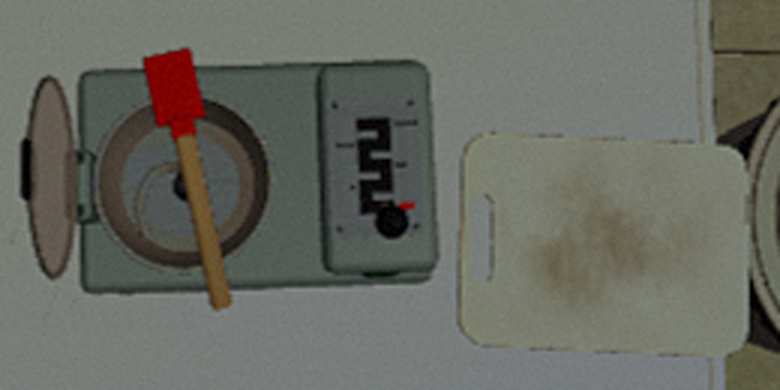

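View pics/scene_c.png

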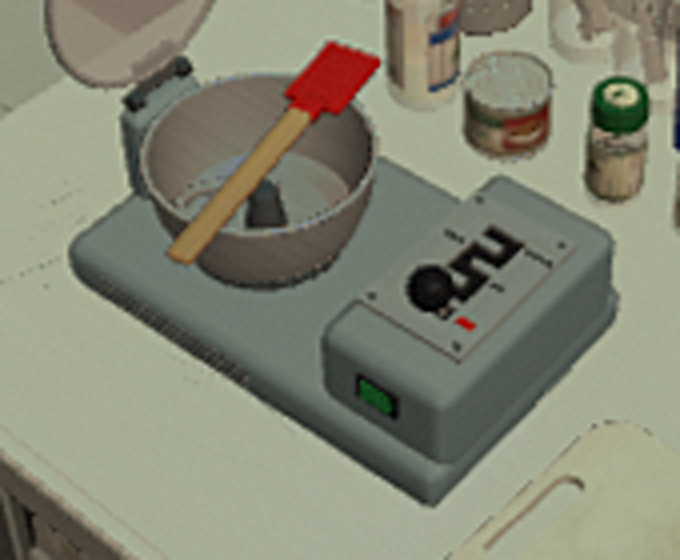

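The top crop shows the spatula leaning about 13°, handle end at crop (222,303), the slot gate at x 358–390 with the knob at (392,221), and board corners (462,133),(745,147),(745,357),(460,345). The scene crop confirms the knob at (430,288) in the stop slot and the guard standing open.

```bash
python3 - <<'E'
from h import *
C={n:calibration(n) for n in("scene","top")}
I={n:cv2.imread(f"pics/{n}0.png") for n in C}
kn={}
for n,(x0,y0,x1,y1) in {"scene":(295,220,320,242),"top":(345,243,366,262)}.items():
    g=cv2.cvtColor(I[n],cv2.COLOR_BGR2GRAY); m=np.zeros(g.shape,bool); m[y0:y1,x0:x1]=g[y0:y1,x0:x1]<45
    m=cv2.morphologyEx(m.astype(np.uint8),cv2.MORPH_OPEN,cv2.getStructuringElement(cv2.MORPH_ELLIPSE,(7,7)))
    b=max(blobs(m,5),key=lambda q:q[0]);(c,r)=cv2.minEnclosingCircle(cv2.findNonZero(b[2])); print(n,b[:2],c,r);kn[n]=c
print("knob",tri([C["scene"],C["top"]],[kn["scene"],kn["top"]]))
t=lambda x,y:(x/3+225-.33,y/3+180-.33); s=lambda x,y:(x/4+200-.4,y/4+160-.4)
T=C["top"]
for nm,p,z in[("b1",t(462,133),.011),("b2",t(745,147),.011),("b3",t(745,357),.011),("b4",t(460,345),.011),("foot nl",t(83,292),.04),("foot fl",t(80,70),.05),
 ("hub",t(184,183),.1),("screw fl",t(335,103),.12),("fr",t(410,103),.12),("nl",t(338,228),.12),("nr",t(413,225),.12)]: print(nm,plane(T,p,z))
print("rim",[plane(T,t(*p),.135) for p in((99,183),(269,180),(184,96),(184,270))])
print("hend",tri([C["scene"],T],[s(180,256),t(222,304)]))
print("neck",tri([C["scene"],T],[s(302,112),t(187,134)]))
print("blade far r",tri([C["scene"],T],[s(379,62),t(190,50)]))
print("blade far l",tri([C["scene"],T],[s(332,42),t(146,58)]))
E
```

```text
scene (97, array([307.4021, 231.8763])) (307.5, 232.0) 5.590270042419434
top (103, array([354.699 , 252.8058])) (354.26470947265625, 252.9558868408203) 6.088774681091309
knob (array([ 0.4845, -0.0462,  0.1512]), [np.float64(0.0017236443713406165), np.float64(0.0017236443713405842)])
b1 [ 0.58   -0.1332  0.011 ]
b2 [ 0.5673 -0.4307  0.011 ]
b3 [ 0.3505 -0.4216  0.011 ]
b4 [ 0.3603 -0.1285  0.011 ]
foot nl [0.4119 0.258  0.04  ]
foot fl [0.6388 0.266  0.05  ]
hub [0.5197 0.1524 0.1   ]
screw fl [0.5976 0.0047 0.12  ]
fr [ 0.5981 -0.0685  0.12  ]
nl [0.4762 0.0016 0.12  ]
nr [ 0.4796 -0.0706  0.12  ]
rim [array([0.517 , 0.2311, 0.135 ]), array([0.521 , 0.0683, 0.135 ]), array([0.6015, 0.1512, 0.135 ]), array([0.4351, 0.1482, 0.135 ])]
hend (array([0.4044, 0.1109, 0.1397]), [np.float64(0.0009132030137651354), np.float64(0.0009132030137651122)])
neck (array([0.5639, 0.1471, 0.1429]), [np.float64(4.7083987598631336e-05), np.float64(4.708398759852558e-05)])
blade far r (array([0.6462, 0.1456, 0.1393]), [np.float64(0.0003738011812023364), np.float64(0.00037380118120228164)])
blade far l (array([0.638 , 0.1875, 0.1413]), [np.float64(0.0007891872588979352), np.float64(0.0007891872588978653)])
```

>>> {"name": "send_rows", "arguments": {"rows": [{"z":-0.2,"wz":-0.133,"hand":1},{"z":-0.2,"wz":-0.133,"hand":1},{"z":-0.2,"wz":-0.133,"hand":1},{"z":-0.2,"wz":-0.133,"hand":1},{"z":-0.2,"wz":-0.133,"hand":1},{"z":-0.2,"wz":-0.133,"hand":1},{"x":-0.01,"y":-0.256,"hand":1},{"x":-0.01,"y":-0.256,"hand":1},{"x":-0.01,"y":-0.256,"hand":1},{"x":-0.01,"y":-0.256,"hand":1}]}}

```text
invalid input at $.rows[0]: expected keys x, y, z, wx, wy, wz, hand
```

>>> {"name": "send_rows", "arguments": {"rows": [{"x":-0.01,"y":-0.256,"hand":1},{"x":-0.01,"y":-0.256,"hand":1},{"x":-0.01,"y":-0.256,"hand":1},{"x":-0.01,"y":-0.256,"hand":1},{"x":-0.19,"y":-0.195,"hand":1},{"x":-0.19,"y":-0.195,"hand":1},{"x":-0.19,"y":-0.195,"hand":1},{"x":-0.19,"y":-0.195,"hand":1},{"x":-0.19,"y":-0.195,"hand":1},{"x":-0.19,"y":-0.195,"hand":1}]}}

```text
invalid input at $.rows[0]: expected keys x, y, z, wx, wy, wz, hand
```

```bash
python3 - <<'E'
from h import *
s,p,R=st();c=calibration("wrist");im=grab_frame("wrist");cv2.imwrite("pics/w1.png",im)
np.savez("pics/w1.npz",**c)
print(s["time"],p,R,s["joint_pos"])
for X in([.4044,.1109,.142],[.6425,.1666,.142],[.52,.15,.1],[.538,.0,.12],[.4845,-.046,.151]):print(proj(c,X))
E
```

```text
0.1 [0.2401 0.5764 0.2302] [[-0.9231  0.3846 -0.0009]
 [ 0.3847  0.9231 -0.0017]
 [ 0.0002 -0.0019 -1.    ]] [ 1.057   0.0533  1.6142 -0.      1.476  -0.119 ]
[-21.7549 500.0892]
[144.7733 603.0021]
[ 98.083  508.1655]
[ -0.8981 563.9113]
[-87.7508 583.9949]
```

View pics/w1.png

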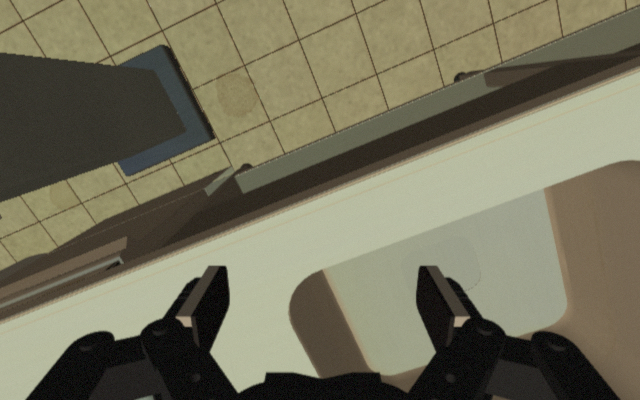

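The move was refused because every key is required, so this wrist picture only shows the start pose: sink edge, and fingers at (200,300) and (445,300).

>>> {"name": "send_rows", "arguments": {"rows": [{"x":0,"y":0,"z":-0.2,"wx":0,"wy":0,"wz":-0.133,"hand":1},{"x":0,"y":0,"z":-0.2,"wx":0,"wy":0,"wz":-0.133,"hand":1},{"x":0,"y":0,"z":-0.2,"wx":0,"wy":0,"wz":-0.133,"hand":1},{"x":0,"y":0,"z":-0.2,"wx":0,"wy":0,"wz":-0.133,"hand":1},{"x":0,"y":0,"z":-0.2,"wx":0,"wy":0,"wz":-0.133,"hand":1},{"x":0,"y":0,"z":-0.2,"wx":0,"wy":0,"wz":-0.133,"hand":1},{"x":-0.01,"y":-0.256,"z":0,"wx":0,"wy":0,"wz":0,"hand":1},{"x":-0.01,"y":-0.256,"z":0,"wx":0,"wy":0,"wz":0,"hand":1},{"x":-0.01,"y":-0.256,"z":0,"wx":0,"wy":0,"wz":0,"hand":1},{"x":-0.01,"y":-0.256,"z":0,"wx":0,"wy":0,"wz":0,"hand":1}]}}

```text
time: 0.98
tool_pos: [0.2815, 0.4274, 0.4109]
tool_rot: [-0.0, -0.116, 0.993, -0.0]
contact_force: [1.4, -0.3, 0.1]
gripper_width: 0.999
grasp_force: 0.0
```

>>> {"name": "send_rows", "arguments": {"rows": [{"x":-0.01,"y":-0.256,"z":0,"wx":0,"wy":0,"wz":0,"hand":1},{"x":-0.01,"y":-0.256,"z":0,"wx":0,"wy":0,"wz":0,"hand":1},{"x":-0.01,"y":-0.256,"z":0,"wx":0,"wy":0,"wz":0,"hand":1},{"x":-0.01,"y":-0.256,"z":0,"wx":0,"wy":0,"wz":0,"hand":1},{"x":-0.19,"y":-0.195,"z":0,"wx":0,"wy":0,"wz":0,"hand":1},{"x":-0.19,"y":-0.195,"z":0,"wx":0,"wy":0,"wz":0,"hand":1},{"x":-0.19,"y":-0.195,"z":0,"wx":0,"wy":0,"wz":0,"hand":1},{"x":-0.19,"y":-0.195,"z":0,"wx":0,"wy":0,"wz":0,"hand":1},{"x":-0.19,"y":-0.195,"z":0,"wx":0,"wy":0,"wz":0,"hand":1},{"x":-0.19,"y":-0.195,"z":0,"wx":0,"wy":0,"wz":0,"hand":1}]}}

```text
time: 1.82
tool_pos: [0.5308, 0.1476, 0.411]
tool_rot: [-0.0, -0.115, 0.993, 0.0]
contact_force: [-0.4, 0.1, 0.6]
gripper_width: 1.001
grasp_force: 0.0
```

```bash
python3 - <<'E'
from h import *
s,p,R=st();c=calibration("wrist");im=grab_frame("wrist");cv2.imwrite("pics/w2.png",im)
np.savez("pics/w2.npz",**c)
print(s["time"],p,R,s["joint_pos"])
for X in([.4044,.1109,.142],[.6425,.1666,.142],[.52,.15,.1],[.538,.0,.12],[.4845,-.046,.151]):print(proj(c,X))
E
```

```text
1.8167 [0.5308 0.1476 0.411 ] [[-0.9734 -0.2293 -0.0002]
 [-0.2293  0.9734  0.0001]
 [ 0.0002  0.0001 -1.    ]] [ 0.136  -0.1663  1.5297  0.0001  1.7784 -1.6661]
[314.8741  43.7001]
[316.1054 240.0201]
[324.6921 145.1708]
[209.0506 134.791 ]
[165.7766  83.1723]
```

View pics/w2.png

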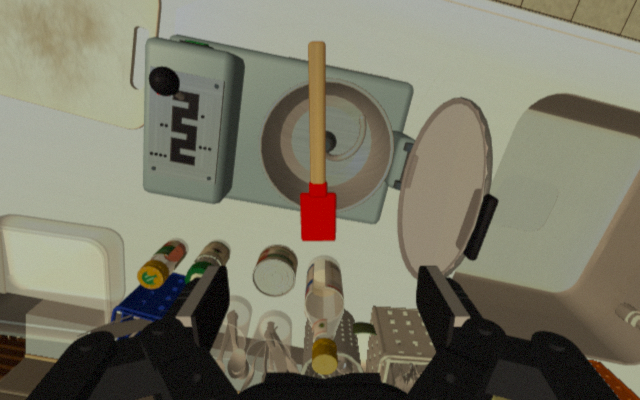

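The wrist view is good: handle end (316,41), blade (318,215), gate slots around x 170–198 and y 92–165, knob (164,80), guard tab (482,227), board at top left.

```bash
python3 - <<'E'
from h import *
C={n:calibration(n) for n in("scene","top")};C["w"]=dict(np.load("pics/w2.npz"))
I={"scene":cv2.imread("pics/scene0.png"),"top":cv2.imread("pics/top0.png"),"w":cv2.imread("pics/w2.png")}
# spatula red & wood
W={"scene":(200,160,310,240),"top":(260,180,310,300),"w":(290,30,345,250)}
for nm in("red","wood"):
    ps=[]
    for n,im in I.items():
        x0,y0,x1,y1=W[n];h,s,v=[a.astype(int) for a in cv2.split(cv2.cvtColor(im,cv2.COLOR_BGR2HSV))]
        m=(((h<6)|(h>174))&(s>180)&(v>90)) if nm=="red" else ((h>8)&(h<22)&(s>90)&(v>70))
        k=np.zeros_like(m);k[y0:y1,x0:x1]=m[y0:y1,x0:x1]
        b=max(blobs(k),key=lambda q:q[0]);ps.append(b[1])
        if n=="w": print(nm,cv2.minAreaRect(cv2.findNonZero(b[2])))
    print(nm,tri(list(C.values()),ps), [plane(C["w"],ps[2],.144),plane(C["top"],ps[1],.144)])
# gate slot
g=cv2.cvtColor(I["w"],cv2.COLOR_BGR2GRAY);k=np.zeros(g.shape,bool);k[88:172,160:205]=g[88:172,160:205]<60
b=max(blobs(k),key=lambda q:q[0]);print("slot",b[:2])
P=np.argwhere(b[2])[:,::-1]
X=np.array([plane(C["w"],p,.12)[:2] for p in P])
def rect(X): 
    r=cv2.minAreaRect((X*1e4).astype(np.float32));return np.array(r[0])/1e4,np.array(r[1])/1e4,r[2]
print(rect(X)); cs=C["w"]
for th in(0,1,2,3,4):
    a=np.radians(th);D=np.array([[np.cos(a),np.sin(a)],[-np.sin(a),np.cos(a)]])
    Y=X@D.T
    # extents per corridor
    print(th,Y.min(0),Y.max(0),end=" ")
    xm=Y[:,0].max();e=[]
    for kx in(40,20,0):
        sel=abs(Y[:,0]-(xm-.0465+kx/1000))<.004;e.append((Y[sel,1].min(),Y[sel,1].max()))
    print(np.array(e).ravel())
# screw/other checks via wrist
q=C["w"]
for nm,p,z in[("hub",(330,143),.1),("rimL",(261,145),.135),("rimR",(395,145),.135),("footNR",(412,84),.05),("footFR",(378,223),.05),("tab",(482,227),.3)]:print(nm,plane(q,p,z))
# guard tab triangulated
print("tab",tri([C["w"],C["top"]],[(482,227),(233.5,236)]))
E
```

```text
red ((317.5, 211.5), (57.0, 35.0), 90.0)
red (array([0.6064, 0.1598, 0.1376]), [np.float64(0.0015206061562765755), np.float64(0.0007452919294336305), np.float64(0.0007956423518254613)]) [array([0.6032, 0.1597, 0.144 ]), array([0.605 , 0.1597, 0.144 ])]
wood ((316.5, 112.5), (141.0, 17.0), 90.0)
wood (array([0.4789, 0.1294, 0.1389]), [np.float64(0.00114106647629668), np.float64(0.00208847265450471), np.float64(0.002909436681032745)]) [array([0.4756, 0.1295, 0.144 ]), array([0.4807, 0.1297, 0.144 ])]
slot (1421, array([182.6179, 124.0788]))
(array([ 0.5362, -0.04  ]), array([0.0939, 0.0472]), 3.3465282917022705)
0 [ 0.4895 -0.0661] [ 0.5828 -0.0156] [-0.0468 -0.0156 -0.0476 -0.0165 -0.0481 -0.0171]
1 [ 0.4886 -0.0747] [ 0.582  -0.0257] [-0.0569 -0.0257 -0.0573 -0.0261 -0.0574 -0.0265]
2 [ 0.4876 -0.0833] [ 0.5812 -0.0357] [-0.067  -0.0357 -0.0669 -0.0358 -0.0666 -0.0358]
3 [ 0.4865 -0.0919] [ 0.5803 -0.0446] [-0.0771 -0.0457 -0.0765 -0.0454 -0.0759 -0.0451]
4 [ 0.4852 -0.1005] [ 0.5793 -0.0533] [-0.0871 -0.0557 -0.0862 -0.0551 -0.0852 -0.0545]
hub [0.5155 0.1564 0.1   ]
rimL [0.5327 0.07   0.135 ]
rimR [0.494 0.235 0.135]
footNR [0.4138 0.2541 0.05  ]
footFR [0.6325 0.2673 0.05  ]
tab [0.525  0.2841 0.3   ]
tab (array([0.5149, 0.2618, 0.3358]), [np.float64(0.0007325263104551249), np.float64(0.000732526310455203)])
```

>>> {"name": "send_rows", "arguments": {"rows": [{"x":-0.025,"y":-0.018,"z":0.22,"wx":0,"wy":0,"wz":0,"hand":1},{"x":-0.025,"y":-0.018,"z":0.22,"wx":0,"wy":0,"wz":0,"hand":1},{"x":0,"y":0,"z":0.22,"wx":0,"wy":0,"wz":0,"hand":1},{"x":0,"y":0,"z":0.22,"wx":0,"wy":0,"wz":0,"hand":1},{"x":0,"y":0,"z":0.22,"wx":0,"wy":0,"wz":0,"hand":1},{"x":0,"y":0,"z":0.22,"wx":0,"wy":0,"wz":0,"hand":1},{"x":0,"y":0,"z":0.2,"wx":0,"wy":0,"wz":0,"hand":1},{"x":0,"y":0,"z":0.15,"wx":0,"wy":0,"wz":0,"hand":1},{"x":0,"y":0,"z":0.1,"wx":0,"wy":0,"wz":0,"hand":1},{"x":0,"y":0,"z":0.077,"wx":0,"wy":0,"wz":0,"hand":1}]}}

```text
time: 2.7
tool_pos: [0.5364, 0.1455, 0.1314]
tool_rot: [-0.002, -0.116, 0.993, -0.0]
contact_force: [-0.1, -0.4, -1.2]
gripper_width: 1.002
grasp_force: 0.0
```

>>> {"name": "send_rows", "arguments": {"rows": [{"x":0,"y":0,"z":0,"wx":0,"wy":0,"wz":0,"hand":-1},{"x":0,"y":0,"z":0,"wx":0,"wy":0,"wz":0,"hand":-1},{"x":0,"y":0,"z":0,"wx":0,"wy":0,"wz":0,"hand":-1},{"x":0,"y":0,"z":0,"wx":0,"wy":0,"wz":0,"hand":-1},{"x":0,"y":0,"z":0,"wx":0,"wy":0,"wz":0,"hand":-1},{"x":0,"y":0,"z":0,"wx":0,"wy":0,"wz":0,"hand":-1},{"x":0,"y":0,"z":0,"wx":0,"wy":0,"wz":0,"hand":-1},{"x":0,"y":0,"z":0,"wx":0,"wy":0,"wz":0,"hand":-1},{"x":0,"y":0,"z":0,"wx":0,"wy":0,"wz":0,"hand":-1},{"x":0,"y":0,"z":0,"wx":0,"wy":0,"wz":0,"hand":-1}]}}

```text
time: 3.53
tool_pos: [0.539, 0.1459, 0.136]
tool_rot: [0.001, -0.116, 0.993, 0.0]
contact_force: [-0.4, 0.5, 5.9]
gripper_width: 0.213
grasp_force: 60.6
```

>>> {"name": "send_rows", "arguments": {"rows": [{"x":0,"y":0,"z":-0.03,"wx":0,"wy":0,"wz":0,"hand":-1},{"x":0,"y":0,"z":-0.1,"wx":0,"wy":0,"wz":0,"hand":-1},{"x":0,"y":0,"z":-0.2,"wx":0,"wy":0,"wz":0,"hand":-1},{"x":0,"y":0,"z":-0.2,"wx":0,"wy":0,"wz":0,"hand":-1},{"x":0,"y":0,"z":-0.2,"wx":0,"wy":0,"wz":0,"hand":-1},{"x":0,"y":0,"z":-0.2,"wx":0,"wy":0,"wz":0,"hand":-1},{"x":0,"y":0,"z":0,"wx":0,"wy":0,"wz":0.083,"hand":-1},{"x":0,"y":0,"z":0,"wx":0,"wy":0,"wz":0.083,"hand":-1},{"x":0,"y":0,"z":0,"wx":0,"wy":0,"wz":0.083,"hand":-1},{"x":0,"y":0,"z":0,"wx":0,"wy":0,"wz":0.083,"hand":-1}]}}

```text
time: 4.37
tool_pos: [0.5376, 0.1456, 0.2734]
tool_rot: [-0.0, 0.016, 1.0, -0.0]
contact_force: [-0.2, -0.1, -0.3]
gripper_width: 0.214
grasp_force: 59.9
```

>>> {"name": "send_rows", "arguments": {"rows": [{"x":0.025,"y":-0.237,"z":0,"wx":0,"wy":0,"wz":0,"hand":-1},{"x":0.025,"y":-0.237,"z":0,"wx":0,"wy":0,"wz":0,"hand":-1},{"x":0.025,"y":-0.237,"z":0,"wx":0,"wy":0,"wz":0,"hand":-1},{"x":0.025,"y":-0.237,"z":0,"wx":0,"wy":0,"wz":0,"hand":-1},{"x":0.025,"y":-0.237,"z":0,"wx":0,"wy":0,"wz":0,"hand":-1},{"x":0.025,"y":-0.237,"z":0,"wx":0,"wy":0,"wz":0,"hand":-1},{"x":0.025,"y":-0.237,"z":0,"wx":0,"wy":0,"wz":0,"hand":-1},{"x":0.025,"y":-0.237,"z":0,"wx":0,"wy":0,"wz":0,"hand":-1},{"x":0.025,"y":-0.237,"z":0,"wx":0,"wy":0,"wz":0,"hand":-1},{"x":0.025,"y":-0.237,"z":0,"wx":0,"wy":0,"wz":0,"hand":-1}]}}

```text
time: 5.2
tool_pos: [0.4893, -0.2101, 0.2732]
tool_rot: [-0.0, 0.014, 1.0, 0.0]
contact_force: [1.1, 0.1, -0.7]
gripper_width: 0.215
grasp_force: 59.9
```

>>> {"name": "send_rows", "arguments": {"rows": [{"x":0.025,"y":-0.237,"z":0,"wx":0,"wy":0,"wz":0,"hand":-1},{"x":0.025,"y":-0.237,"z":0,"wx":0,"wy":0,"wz":0,"hand":-1},{"x":0,"y":0,"z":0.2,"wx":0,"wy":0,"wz":0,"hand":-1},{"x":0,"y":0,"z":0.2,"wx":0,"wy":0,"wz":0,"hand":-1},{"x":0,"y":0,"z":0.2,"wx":0,"wy":0,"wz":0,"hand":-1},{"x":0,"y":0,"z":0.2,"wx":0,"wy":0,"wz":0,"hand":-1},{"x":0,"y":0,"z":0.2,"wx":0,"wy":0,"wz":0,"hand":-1},{"x":0,"y":0,"z":0.2,"wx":0,"wy":0,"wz":0,"hand":-1},{"x":0,"y":0,"z":0.1,"wx":0,"wy":0,"wz":0,"hand":-1},{"x":0,"y":0,"z":0,"wx":0,"wy":0,"wz":0,"hand":-1}]}}

```text
time: 6.03
tool_pos: [0.4773, -0.2769, 0.0731]
tool_rot: [-0.004, 0.014, 1.0, 0.003]
contact_force: [-1.2, -0.1, -1.0]
gripper_width: 0.209
grasp_force: 59.9
```

```bash
python3 - <<'E'
from h import *
s,p,R=st();print(s["time"],p,R,s["contact_force"],s["gripper_width"],s["joint_pos"])
a=grab_frame("scene");b=grab_frame("wrist")
cv2.imwrite("pics/p1.png",np.hstack([cv2.resize(a[220:390,270:450],(400,378)),cv2.resize(b,(400,250)) if 0 else cv2.resize(b,(400,378))]))
E
```

```text
6.0333 [ 0.4773 -0.2769  0.0731] [[-0.9995  0.029  -0.0084]
 [ 0.0289  0.9996  0.0064]
 [ 0.0086  0.0062 -0.9999]] [-1.2351 -0.1153 -0.9733] 0.2093039470721658 [-0.6606  0.0391  1.9049 -0.0001  1.2081 -2.2024]
```

View pics/p1.png

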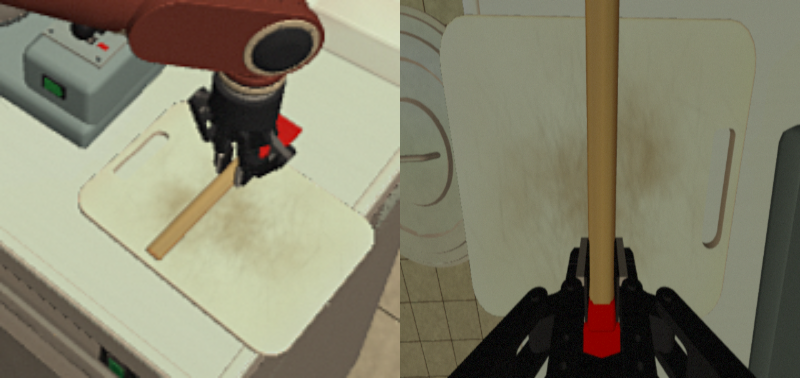

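The picture shows the spatula held straight along the board, hovering level over it.

>>> {"name": "send_rows", "arguments": {"rows": [{"x":0,"y":0,"z":0.1,"wx":0,"wy":0,"wz":0,"hand":-1},{"x":0,"y":0,"z":0.1,"wx":0,"wy":0,"wz":0,"hand":-1},{"x":0,"y":0,"z":0.06,"wx":0,"wy":0,"wz":0,"hand":-1},{"x":0,"y":0,"z":0.04,"wx":0,"wy":0,"wz":0,"hand":-1},{"x":0,"y":0,"z":0.03,"wx":0,"wy":0,"wz":0,"hand":-1},{"x":0,"y":0,"z":0.02,"wx":0,"wy":0,"wz":0,"hand":-1},{"x":0,"y":0,"z":0.02,"wx":0,"wy":0,"wz":0,"hand":-1},{"x":0,"y":0,"z":0.01,"wx":0,"wy":0,"wz":0,"hand":-1},{"x":0,"y":0,"z":0,"wx":0,"wy":0,"wz":0,"hand":-1},{"x":0,"y":0,"z":0,"wx":0,"wy":0,"wz":0,"hand":-1}]}}

```text
time: 6.97
tool_pos: [0.4809, -0.2796, 0.022]
tool_rot: [0.0, 0.014, 1.0, -0.0]
contact_force: [-0.5, -0.0, -1.0]
gripper_width: 0.214
grasp_force: 59.9
```

>>> {"name": "send_rows", "arguments": {"rows": [{"x":0,"y":0,"z":0.02,"wx":0,"wy":0,"wz":0,"hand":-1},{"x":0,"y":0,"z":0.01,"wx":0,"wy":0,"wz":0,"hand":-1},{"x":0,"y":0,"z":0.01,"wx":0,"wy":0,"wz":0,"hand":-1},{"x":0,"y":0,"z":0.01,"wx":0,"wy":0,"wz":0,"hand":-1},{"x":0,"y":0,"z":0,"wx":0,"wy":0,"wz":0,"hand":-1},{"x":0,"y":0,"z":0,"wx":0,"wy":0,"wz":0,"hand":-1},{"x":0,"y":0,"z":0,"wx":0,"wy":0,"wz":0,"hand":-1},{"x":0,"y":0,"z":0,"wx":0,"wy":0,"wz":0,"hand":-1},{"x":0,"y":0,"z":0,"wx":0,"wy":0,"wz":0,"hand":-1},{"x":0,"y":0,"z":0,"wx":0,"wy":0,"wz":0,"hand":-1}]}}

```text
time: 7.8
tool_pos: [0.4808, -0.2795, 0.0143]
tool_rot: [0.0, 0.014, 1.0, -0.0]
contact_force: [0.1, 0.4, -1.3]
gripper_width: 0.213
grasp_force: 59.9
```

>>> {"name": "send_rows", "arguments": {"rows": [{"x":0,"y":0,"z":0.01,"wx":0,"wy":0,"wz":0,"hand":-1},{"x":0,"y":0,"z":0,"wx":0,"wy":0,"wz":0,"hand":-1},{"x":0,"y":0,"z":0.005,"wx":0,"wy":0,"wz":0,"hand":-1},{"x":0,"y":0,"z":0,"wx":0,"wy":0,"wz":0,"hand":-1},{"x":0,"y":0,"z":0,"wx":0,"wy":0,"wz":0,"hand":-1},{"x":0,"y":0,"z":0,"wx":0,"wy":0,"wz":0,"hand":-1},{"x":0,"y":0,"z":0,"wx":0,"wy":0,"wz":0,"hand":-1},{"x":0,"y":0,"z":0,"wx":0,"wy":0,"wz":0,"hand":-1},{"x":0,"y":0,"z":0,"wx":0,"wy":0,"wz":0,"hand":-1},{"x":0,"y":0,"z":0,"wx":0,"wy":0,"wz":0,"hand":-1}]}}

```text
time: 8.63
tool_pos: [0.4807, -0.2795, 0.012]
tool_rot: [-0.0, 0.014, 1.0, -0.0]
contact_force: [-0.7, -0.3, -1.0]
gripper_width: 0.211
grasp_force: 59.9
```

>>> {"name": "send_rows", "arguments": {"rows": [{"x":0,"y":0,"z":0.01,"wx":0,"wy":0,"wz":0,"hand":-1},{"x":0,"y":0,"z":0,"wx":0,"wy":0,"wz":0,"hand":-1},{"x":0,"y":0,"z":0.01,"wx":0,"wy":0,"wz":0,"hand":-1},{"x":0,"y":0,"z":0,"wx":0,"wy":0,"wz":0,"hand":-1},{"x":0,"y":0,"z":0,"wx":0,"wy":0,"wz":0,"hand":-1},{"x":0,"y":0,"z":0,"wx":0,"wy":0,"wz":0,"hand":-1},{"x":0,"y":0,"z":0,"wx":0,"wy":0,"wz":0,"hand":-1},{"x":0,"y":0,"z":0,"wx":0,"wy":0,"wz":0,"hand":-1},{"x":0,"y":0,"z":0,"wx":0,"wy":0,"wz":0,"hand":-1},{"x":0,"y":0,"z":0,"wx":0,"wy":0,"wz":0,"hand":-1}]}}

```text
time: 9.47
tool_pos: [0.4809, -0.2796, 0.0116]
tool_rot: [-0.001, 0.014, 1.0, 0.0]
contact_force: [-7.7, 4.1, 16.2]
gripper_width: 0.212
grasp_force: 61.9
```

>>> {"name": "send_rows", "arguments": {"rows": [{"x":0,"y":0,"z":-0.005,"wx":0,"wy":0,"wz":0,"hand":-1},{"x":0,"y":0,"z":0,"wx":0,"wy":0,"wz":0,"hand":0.3},{"x":0,"y":0,"z":0,"wx":0,"wy":0,"wz":0,"hand":0.3},{"x":0,"y":0,"z":0,"wx":0,"wy":0,"wz":0,"hand":0.3},{"x":0,"y":0,"z":0,"wx":0,"wy":0,"wz":0,"hand":0.3},{"x":0,"y":0,"z":0,"wx":0,"wy":0,"wz":0,"hand":0.3},{"x":0,"y":0,"z":0,"wx":0,"wy":0,"wz":0,"hand":0.3},{"x":0,"y":0,"z":-0.1,"wx":0,"wy":0,"wz":0,"hand":0.3},{"x":0,"y":0,"z":-0.2,"wx":0,"wy":0,"wz":0,"hand":0.3},{"x":0,"y":0,"z":-0.2,"wx":0,"wy":0,"wz":0,"hand":0.3}]}}

```text
time: 10.3
tool_pos: [0.4794, -0.2785, 0.0838]
tool_rot: [-0.002, 0.014, 1.0, 0.001]
contact_force: [0.2, -0.1, 0.8]
gripper_width: 0.649
grasp_force: 0.0
```

```bash
python3 - <<'E'
from h import *
s,p,R=st();print(s["time"],p,s["contact_force"],s["gripper_width"])
c=calibration("wrist");b=grab_frame("wrist");a=grab_frame("scene")
out=[]
for n,im in(("w",b),("s",a)):
    h,sv,v=[k.astype(int) for k in cv2.split(cv2.cvtColor(im,cv2.COLOR_BGR2HSV))]
    for nm,m in(("red",((h<6)|(h>174))&(sv>180)&(v>90)),("wood",(h>8)&(h<22)&(sv>90)&(v>70))):
        k=np.zeros_like(m)
        if n=="w":k[:,100:540]=m[:,100:540]
        else:k[230:390,310:450]=m[230:390,310:450]
        for B in sorted(blobs(k,30),key=lambda q:-q[0])[:2]:
            r=cv2.minAreaRect(cv2.findNonZero(B[2]))
            print(n,nm,B[0],B[1],r,plane(c if n=="w" else calibration("scene"),B[1],.02))
E
```

```text
10.3 [ 0.4794 -0.2785  0.0838] [ 0.2441 -0.1253  0.7845] 0.648660888198325
w red 5255 [320.1265 303.0177] ((320.5, 298.5), (95.0, 63.0), 90.0) [ 0.5445 -0.2806  0.02  ]
w wood 8153 [320.3942 122.6046] ((320.5, 132.5), (265.0, 35.0), 90.0) [ 0.4151 -0.2763  0.02  ]
s red 183 [385.7377 298.6393] ((389.00006103515625, 295.5000305175781), (16.26345443725586, 26.162948608398438), 45.0) [ 0.5314 -0.2843  0.02  ]
s wood 458 [359.0699 326.2686] ((359.5335998535156, 325.8847961425781), (8.3181734085083, 60.248619079589844), 42.82525634765625) [ 0.4173 -0.2801  0.02  ]
s wood 36 [403.5278 243.5278] ((402.81097412109375, 243.84312438964844), (5.345439434051514, 27.825576782226562), 66.25050354003906) [ 0.729  -0.2141  0.02  ]
```

>>> {"name": "send_rows", "arguments": {"rows": [{"x":0,"y":0,"z":-0.24,"wx":0,"wy":0,"wz":0,"hand":0.3},{"x":0,"y":0,"z":-0.24,"wx":0,"wy":0,"wz":0,"hand":-1},{"x":0,"y":0,"z":-0.24,"wx":0,"wy":0,"wz":0,"hand":-1},{"x":0,"y":0,"z":-0.24,"wx":0,"wy":0,"wz":0,"hand":-1},{"x":0,"y":0,"z":-0.24,"wx":0,"wy":0,"wz":0,"hand":-1},{"x":0,"y":0.23,"z":-0.15,"wx":0,"wy":0,"wz":0,"hand":-1},{"x":0,"y":0.23,"z":-0.15,"wx":0,"wy":0,"wz":0,"hand":-1},{"x":0,"y":0.23,"z":-0.15,"wx":0,"wy":0,"wz":0,"hand":-1},{"x":0,"y":0.23,"z":-0.15,"wx":0,"wy":0,"wz":0,"hand":-1},{"x":0,"y":0.23,"z":-0.15,"wx":0,"wy":0,"wz":0,"hand":-1}]}}

```text
time: 11.23
tool_pos: [0.4853, -0.1056, 0.3776]
tool_rot: [-0.0, 0.015, 1.0, 0.0]
contact_force: [0.6, 0.4, 0.3]
gripper_width: -0.001
grasp_force: 0.0
```

>>> {"name": "send_rows", "arguments": {"rows": [{"x":-0.02,"y":0.25,"z":-0.07,"wx":0,"wy":0,"wz":0,"hand":-1},{"x":-0.02,"y":0.25,"z":-0.07,"wx":0,"wy":0,"wz":0,"hand":-1},{"x":-0.02,"y":0.25,"z":-0.07,"wx":0,"wy":0,"wz":0,"hand":-1},{"x":-0.02,"y":0.25,"z":-0.07,"wx":0,"wy":0,"wz":0,"hand":-1},{"x":-0.02,"y":0.25,"z":-0.07,"wx":0,"wy":0,"wz":0,"hand":-1},{"x":-0.02,"y":0.25,"z":-0.07,"wx":0,"wy":0,"wz":0,"hand":-1},{"x":-0.02,"y":0.25,"z":-0.07,"wx":0,"wy":0,"wz":0,"hand":-1},{"x":-0.02,"y":0.25,"z":-0.07,"wx":0,"wy":0,"wz":0,"hand":-1},{"x":-0.02,"y":0.25,"z":-0.07,"wx":0,"wy":0,"wz":0,"hand":-1},{"x":-0.02,"y":0.25,"z":-0.07,"wx":0,"wy":0,"wz":0,"hand":-1}]}}

```text
time: 12.07
tool_pos: [0.5264, 0.269, 0.4818]
tool_rot: [-0.0, 0.014, 1.0, -0.0]
contact_force: [1.2, -0.0, 0.2]
gripper_width: -0.003
grasp_force: 0.0
```

>>> {"name": "send_rows", "arguments": {"rows": [{"x":0,"y":0.13,"z":0,"wx":0,"wy":0,"wz":0,"hand":-1},{"x":0,"y":0.13,"z":0,"wx":0,"wy":0,"wz":0,"hand":-1},{"x":0,"y":0,"z":0,"wx":0,"wy":0,"wz":0,"hand":-1},{"x":0,"y":0,"z":0,"wx":0,"wy":0,"wz":0,"hand":-1},{"x":0,"y":0,"z":0,"wx":0,"wy":0,"wz":0,"hand":-1},{"x":0,"y":0,"z":0,"wx":0,"wy":0,"wz":0,"hand":-1},{"x":0,"y":0,"z":0,"wx":0,"wy":0,"wz":0,"hand":-1},{"x":0,"y":0,"z":0,"wx":0,"wy":0,"wz":0,"hand":-1},{"x":0,"y":0,"z":0,"wx":0,"wy":0,"wz":0,"hand":-1},{"x":0,"y":0,"z":0,"wx":0,"wy":0,"wz":0,"hand":-1}]}}

```text
time: 12.9
tool_pos: [0.5276, 0.3055, 0.4824]
tool_rot: [0.0, 0.015, 1.0, 0.0]
contact_force: [0.3, 0.2, -1.1]
gripper_width: 0.0
grasp_force: 0.0
```

>>> {"name": "send_rows", "arguments": {"rows": [{"x":0.01,"y":0,"z":0.21,"wx":0,"wy":0,"wz":0,"hand":-1},{"x":0.01,"y":0,"z":0.21,"wx":0,"wy":0,"wz":0,"hand":-1},{"x":0.01,"y":0,"z":0.21,"wx":0,"wy":0,"wz":0,"hand":-1},{"x":0.01,"y":0,"z":0.21,"wx":0,"wy":0,"wz":0,"hand":-1},{"x":0.01,"y":0,"z":0.21,"wx":0,"wy":0,"wz":0,"hand":-1},{"x":0,"y":-0.083,"z":0,"wx":0,"wy":0,"wz":0,"hand":-1},{"x":0,"y":-0.083,"z":0,"wx":0,"wy":0,"wz":0,"hand":-1},{"x":0,"y":-0.083,"z":0,"wx":0,"wy":0,"wz":0,"hand":-1},{"x":0,"y":-0.083,"z":0,"wx":0,"wy":0,"wz":0,"hand":-1},{"x":0,"y":0,"z":0,"wx":0,"wy":0,"wz":0,"hand":-1}]}}

```text
time: 13.73
tool_pos: [0.5199, 0.2541, 0.3283]
tool_rot: [0.003, 0.016, 1.0, 0.0]
contact_force: [0.0, -0.5, -0.7]
gripper_width: -0.001
grasp_force: 0.0
```

>>> {"name": "send_rows", "arguments": {"rows": [{"x":0,"y":-0.119,"z":0.02,"wx":0,"wy":0,"wz":0,"hand":-1},{"x":0,"y":-0.119,"z":0.02,"wx":0,"wy":0,"wz":0,"hand":-1},{"x":0,"y":-0.113,"z":0.044,"wx":0,"wy":0,"wz":0,"hand":-1},{"x":0,"y":-0.113,"z":0.044,"wx":0,"wy":0,"wz":0,"hand":-1},{"x":0,"y":-0.102,"z":0.065,"wx":0,"wy":0,"wz":0,"hand":-1},{"x":0,"y":-0.102,"z":0.065,"wx":0,"wy":0,"wz":0,"hand":-1},{"x":0,"y":-0.087,"z":0.085,"wx":0,"wy":0,"wz":0,"hand":-1},{"x":0,"y":-0.087,"z":0.085,"wx":0,"wy":0,"wz":0,"hand":-1},{"x":0,"y":-0.068,"z":0.1,"wx":0,"wy":0,"wz":0,"hand":-1},{"x":0,"y":-0.068,"z":0.1,"wx":0,"wy":0,"wz":0,"hand":-1}]}}

```text
time: 14.57
tool_pos: [0.5151, 0.1087, 0.2309]
tool_rot: [0.001, 0.015, 1.0, 0.0]
contact_force: [1.7, 1.2, -0.1]
gripper_width: -0.001
grasp_force: 0.3
```

>>> {"name": "send_rows", "arguments": {"rows": [{"x":0,"y":-0.047,"z":0.112,"wx":0,"wy":0,"wz":0,"hand":-1},{"x":0,"y":-0.047,"z":0.112,"wx":0,"wy":0,"wz":0,"hand":-1},{"x":0,"y":-0.02,"z":0.089,"wx":0,"wy":0,"wz":0,"hand":-1},{"x":0,"y":-0.02,"z":0.089,"wx":0,"wy":0,"wz":0,"hand":-1},{"x":0,"y":-0.007,"z":0.06,"wx":0,"wy":0,"wz":0,"hand":-1},{"x":0,"y":-0.007,"z":0.06,"wx":0,"wy":0,"wz":0,"hand":-1},{"x":0,"y":0,"z":0.04,"wx":0,"wy":0,"wz":0,"hand":-1},{"x":0,"y":0,"z":0,"wx":0,"wy":0,"wz":0,"hand":-1},{"x":0,"y":0,"z":0.01,"wx":0,"wy":0,"wz":0,"hand":-1},{"x":0,"y":0,"z":0,"wx":0,"wy":0,"wz":0,"hand":-1}]}}

```text
time: 15.4
tool_pos: [0.5142, 0.0877, 0.1452]
tool_rot: [0.0, 0.014, 1.0, -0.0]
contact_force: [0.6, 1.1, 0.2]
gripper_width: 0.001
grasp_force: 0.0
```

```bash
python3 - <<'E'
from h import *
s,p,R=st();print(s["time"],p,s["contact_force"])
a=grab_frame("scene");b=grab_frame("wrist")
cv2.imwrite("pics/g1.png",np.hstack([cv2.resize(a[110:300,190:370],(400,422)),cv2.resize(b,(400,422))]))
E
```

```text
15.4 [0.5142 0.0877 0.1452] [0.6373 1.092  0.2277]
```

View pics/g1.png

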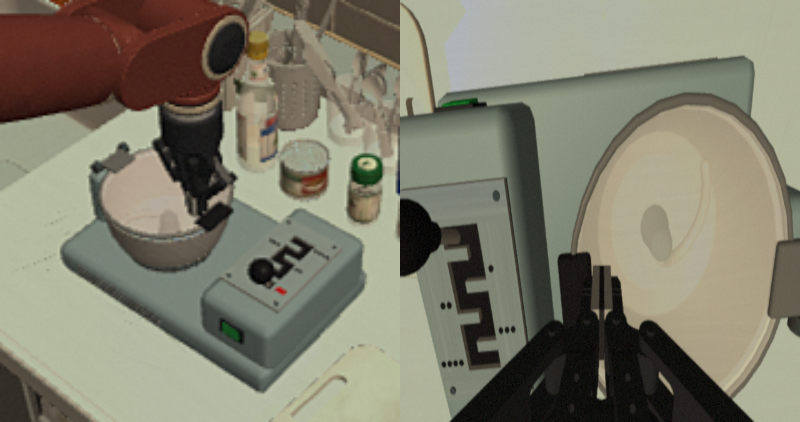

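The guard lies over the bowl, with its tab just under the closed fingers; I'll press gently until the stop is felt.

>>> {"name": "send_rows", "arguments": {"rows": [{"x":0,"y":0,"z":0.01,"wx":0,"wy":0,"wz":0,"hand":-1},{"x":0,"y":0,"z":0,"wx":0,"wy":0,"wz":0,"hand":-1},{"x":0,"y":0,"z":0.01,"wx":0,"wy":0,"wz":0,"hand":-1},{"x":0,"y":0,"z":0,"wx":0,"wy":0,"wz":0,"hand":-1},{"x":0,"y":0,"z":0,"wx":0,"wy":0,"wz":0,"hand":-1},{"x":0,"y":0,"z":0,"wx":0,"wy":0,"wz":0,"hand":-1},{"x":0,"y":0,"z":0,"wx":0,"wy":0,"wz":0,"hand":-1},{"x":0,"y":0,"z":0,"wx":0,"wy":0,"wz":0,"hand":-1},{"x":0,"y":0,"z":0,"wx":0,"wy":0,"wz":0,"hand":-1},{"x":0,"y":0,"z":0,"wx":0,"wy":0,"wz":0,"hand":-1}]}}

```text
time: 16.33
tool_pos: [0.5142, 0.0876, 0.1434]
tool_rot: [0.0, 0.014, 1.0, 0.0]
contact_force: [-3.2, 0.6, 7.4]
gripper_width: -0.004
grasp_force: 3.4
```

>>> {"name": "send_rows", "arguments": {"rows": [{"x":0,"y":0,"z":-0.2,"wx":0,"wy":0,"wz":0,"hand":-1},{"x":0,"y":0,"z":-0.2,"wx":0,"wy":0,"wz":0,"hand":-1},{"x":0,"y":0,"z":-0.2,"wx":0,"wy":0,"wz":0,"hand":-1},{"x":0,"y":0,"z":-0.2,"wx":0,"wy":0,"wz":0,"hand":-1},{"x":0,"y":0,"z":-0.2,"wx":0,"wy":0,"wz":0,"hand":0.2},{"x":0.03,"y":-0.233,"z":0,"wx":0,"wy":0,"wz":-0.02,"hand":0.2},{"x":0.03,"y":-0.233,"z":0,"wx":0,"wy":0,"wz":-0.02,"hand":0.2},{"x":0.03,"y":-0.233,"z":0,"wx":0,"wy":0,"wz":-0.02,"hand":0.2},{"x":0.03,"y":-0.233,"z":0,"wx":0,"wy":0,"wz":-0.02,"hand":0.2},{"x":0,"y":0,"z":0,"wx":0,"wy":0,"wz":0,"hand":0.2}]}}

```text
time: 17.17
tool_pos: [0.4944, -0.0568, 0.2918]
tool_rot: [-0.0, -0.014, 1.0, -0.001]
contact_force: [-0.0, 0.7, -0.4]
gripper_width: 0.599
grasp_force: 0.0
```

```bash
python3 - <<'E'
from h import *
s,p,R=st();c=calibration("wrist");im=grab_frame("wrist");cv2.imwrite("pics/k1.png",im);np.savez("pics/k1.npz",**c)
print(s["time"],p,s["joint_pos"]);print(R)
print(proj(c,[.482,-.047,.156]),proj(c,[.5362,-.0326,.12]))
E
```

```text
17.1667 [ 0.4944 -0.0568  0.2918] [-0.2626 -0.2869  1.8249 -0.0025  1.603  -1.8618]
[[-0.9996 -0.0284 -0.    ]
 [-0.0284  0.9996 -0.0026]
 [ 0.0001 -0.0026 -1.    ]]
[332.7899 175.8468] [343.8917 218.834 ]
```

View pics/k1.png

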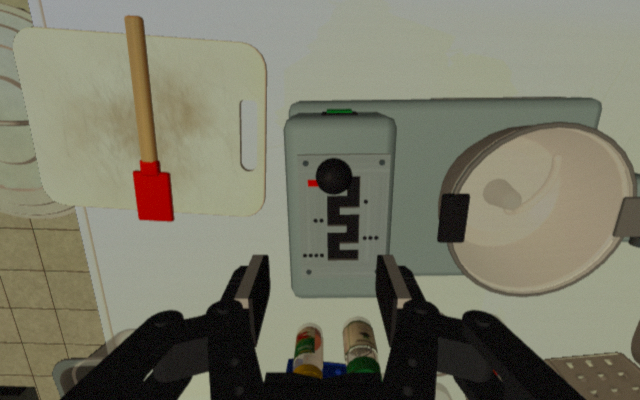

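The wrist view shows the knob at (334,176) at the red mark, the slot (327–359, up to y 260), the guard shut, and the spatula flat on the board.

```bash
cat > lev.py <<'E'
from h import *
YAW=np.radians(2.0)
M=Rn.from_euler('z',YAW).as_matrix()
def pose(gate,a,b,dg=0.0):
    """TCP pos and R, grasp point at knob, tool leaning with lever. dg: extra along the lever."""
    piv=np.array([gate[0],gate[1],.023])
    u=np.array([np.cos(b)*np.sin(a),np.sin(b),np.cos(a)*np.cos(b)])
    y=np.array([-np.sin(b)*np.sin(a),np.cos(b),-np.cos(a)*np.sin(b)])  # d u/d b
    z=-u; x=np.cross(y,z)
    return piv+M@(u*(.145-manip.tcp_to_grasp+dg)), M@np.c_[x,y,z]
def delta(p0,R0,p1,R1):
    return np.r_[R0.T@(p1-p0)/.15, Rn.from_matrix(R0.T@R1).as_rotvec()/(np.pi/4)]
E
python3 - <<'E'
from lev import *
c=dict(np.load("pics/k1.npz"));im=cv2.imread("pics/k1.png");g=cv2.cvtColor(im,cv2.COLOR_BGR2GRAY)
k=np.zeros(g.shape,np.uint8);k[155:200,312:358]=g[155:200,312:358]<55
k=cv2.morphologyEx(k,cv2.MORPH_OPEN,cv2.getStructuringElement(cv2.MORPH_ELLIPSE,(19,19)))
b=max(blobs(k),key=lambda q:q[0]);print("knob",b[:2],cv2.minEnclosingCircle(cv2.findNonZero(b[2])));kn=b[1]
print("knob@.156",plane(c,kn,.156), "tri scene/top/wrist",tri([calibration("scene"),calibration("top"),c],[(307.45,231.9),(354.5,252.9),kn]))
k=np.zeros(g.shape,bool);k[178:266,320:364]=g[178:266,320:364]<60
b=max(blobs(k),key=lambda q:q[0]);P=np.argwhere(b[2])[:,::-1];X=np.array([plane(c,p,.12)[:2] for p in P]);print(b[:2])
for th in(1,2,3):
    a=np.radians(th);D=np.array([[np.cos(a),np.sin(a)],[-np.sin(a),np.cos(a)]]);Y=X@D.T;xm=np.percentile(Y[:,0],99.7);e=[]
    for kx in(40,20,0):
        s=abs(Y[:,0]-(xm-.0465+kx/1000))<.004;e.append(np.percentile(Y[s,1],[.5,99.5]))
    s=(Y[:,1]>np.mean(e)-.001)
    rows=np.unique((Y[:,0]*1000).round(),return_counts=True)
    cy=np.mean(e);cx=xm-.0465;print(th,xm,np.array(e).ravel(),"gate",D.T@[cx,cy])
for a_,b_ in((-.4,-.1),(-.4,-.05),(-.4,0)):
    p,R=pose((.5362,-.0326),a_,b_);print(p-R[:,2]*manip.tcp_to_grasp)
E
```

```text
knob (1046, array([334.0038, 176.1702])) ((334.79791259765625, 176.4888153076172), 19.33171844482422)
knob@.156 [ 0.4823 -0.0459  0.156 ] tri scene/top/wrist (array([ 0.4841, -0.0463,  0.1518]), [np.float64(0.0018241165262668554), np.float64(0.0009506519296270228), np.float64(0.0008830009527687686)])
(2179, array([341.6462, 215.0358]))
1 0.5818321250067903 [-0.0576 -0.0267 -0.0579 -0.0267 -0.0591 -0.0274] gate [ 0.536  -0.0332]
2 0.5809669829126124 [-0.0676 -0.0368 -0.0676 -0.0364 -0.0676 -0.0368] gate [ 0.536  -0.0334]
3 0.5800980227785228 [-0.0777 -0.0469 -0.0773 -0.046  -0.0769 -0.0462] gate [ 0.5361 -0.0338]
[ 0.4806 -0.049   0.1559]
[ 0.4801 -0.0418  0.1564]
[ 0.4798 -0.0346  0.1566]
```

```bash
cat >> lev.py <<'E'
G=(.536,-.0332)
def seq(wps,start):
    p0,R0=start
    for w in wps:
        p1,R1=pose(G,*w); print(w,delta(p0,R0,p1,R1).round(3),p1); p0,R0=p1,R1
E
python3 - <<'E'
from lev import *
s,p,R=st();seq([(-.385,-.076,.08),(-.385,-.076,0)],(p,R))
W=[(-.385,-.076),(-.398,.1),(-.2075,.1),(-.2075,-.104),(0,-.105),(0,.105),(.2075,.103),(.2075,.12)]
seq(W,pose(G,*W[0]))
E
```

```text
(-0.385, -0.076, 0.08) [ 0.235  0.027  0.521 -0.097 -0.49  -0.026] [ 0.4593 -0.0516  0.2136]
(-0.385, -0.076, 0) [-0.    -0.     0.533  0.     0.     0.   ] [ 0.4891 -0.0444  0.1397]
(-0.385, -0.076) [0. 0. 0. 0. 0. 0.] [ 0.4891 -0.0444  0.1397]
(-0.398, 0.1) [ 0.011  0.147  0.013  0.224 -0.017  0.   ] [ 0.4869 -0.0223  0.1388]
(-0.2075, 0.1) [-0.159  0.002  0.015  0.     0.241 -0.024] [ 0.5097 -0.0215  0.146 ]
(-0.2075, -0.104) [-0.    -0.171  0.017 -0.26  -0.     0.   ] [ 0.5106 -0.0472  0.1459]
(0, -0.105) [-0.173 -0.003  0.018 -0.001  0.263  0.028] [ 0.5365 -0.0464  0.1486]
(0, 0.105) [-0.     0.176  0.018  0.267 -0.     0.   ] [ 0.5355 -0.02    0.1486]
(0.2075, 0.103) [-0.173  0.     0.018 -0.003  0.263 -0.027] [ 0.5614 -0.0193  0.1459]
(0.2075, 0.12) [-0.     0.014  0.     0.022 -0.    -0.   ] [ 0.5613 -0.0172  0.1457]
```

>>> {"name": "send_rows", "arguments": {"rows": [{"x":0.059,"y":0.007,"z":0.13,"wx":0,"wy":0,"wz":0,"hand":0.3},{"x":0.059,"y":0.007,"z":0.13,"wx":0,"wy":0,"wz":0,"hand":0.3},{"x":0.059,"y":0.007,"z":0.13,"wx":0,"wy":0,"wz":0,"hand":0.3},{"x":0.059,"y":0.007,"z":0.13,"wx":0,"wy":0,"wz":0,"hand":0.3},{"x":0,"y":0,"z":0,"wx":-0.019,"wy":-0.098,"wz":-0.005,"hand":0.3},{"x":0,"y":0,"z":0,"wx":-0.019,"wy":-0.098,"wz":-0.005,"hand":0.3},{"x":0,"y":0,"z":0,"wx":-0.019,"wy":-0.098,"wz":-0.005,"hand":0.3},{"x":0,"y":0,"z":0,"wx":-0.019,"wy":-0.098,"wz":-0.005,"hand":0.3},{"x":0,"y":0,"z":0,"wx":-0.019,"wy":-0.098,"wz":-0.005,"hand":0.3},{"x":0,"y":0,"z":0,"wx":0,"wy":0,"wz":0,"hand":0.3}]}}

```text
time: 18.05
tool_pos: [0.4579, -0.0483, 0.2122]
tool_rot: [0.191, -0.026, 0.98, 0.041]
contact_force: [0.1, -1.1, 0.0]
gripper_width: 0.65
grasp_force: 0.0
```

```bash
python3 - <<'E'
from lev import *
s,p,R=st();print(s["time"],p,s["joint_pos"]);seq([(-.385,-.076,0)],(p,R))
c=calibration("wrist");im=grab_frame("wrist");g=cv2.cvtColor(im,cv2.COLOR_BGR2GRAY);cv2.imwrite("pics/k2.png",im)
q=proj(c,[.4825,-.0459,.156]);print(q);u,v=q.astype(int)
k=np.zeros(g.shape,np.uint8);k[v-40:v+40,u-40:u+40]=g[v-40:v+40,u-40:u+40]<55
k=cv2.morphologyEx(k,cv2.MORPH_OPEN,cv2.getStructuringElement(cv2.MORPH_ELLIPSE,(25,25)))
B=max(blobs(k),key=lambda q:q[0]);print(B[:2],cv2.minEnclosingCircle(cv2.findNonZero(B[2])))
print(tri([c,dict(np.load("pics/k1.npz"))],[B[1],(334,176.2)]))
E
```

```text
18.05 [ 0.4579 -0.0483  0.2122] [-0.4112 -0.6365  2.2315  0.2472  1.238  -2.08  ]
(-0.385, -0.076, 0) [-0.012 -0.022  0.526  0.002 -0.     0.004] [ 0.4891 -0.0444  0.1397]
[315.694  224.6184]
(1974, array([317.3323, 221.6976])) ((318.5, 220.5), 28.15147590637207)
(array([ 0.4831, -0.0452,  0.1527]), [np.float64(0.0006152864561064102), np.float64(0.00061528645610641)])
```

>>> {"name": "send_rows", "arguments": {"rows": [{"x":-0.004,"y":-0.007,"z":0.11,"wx":0,"wy":0,"wz":0,"hand":0.3},{"x":-0.004,"y":-0.007,"z":0.11,"wx":0,"wy":0,"wz":0,"hand":0.3},{"x":-0.004,"y":-0.007,"z":0.11,"wx":0,"wy":0,"wz":0,"hand":0.3},{"x":0,"y":0,"z":0.11,"wx":0,"wy":0,"wz":0,"hand":0.3},{"x":0,"y":0,"z":0.07,"wx":0,"wy":0,"wz":0,"hand":0.3},{"x":0,"y":0,"z":0.035,"wx":0,"wy":0,"wz":0,"hand":0.3},{"x":0,"y":0,"z":0,"wx":0,"wy":0,"wz":0,"hand":0.3},{"x":0,"y":0,"z":0,"wx":0,"wy":0,"wz":0,"hand":0.3},{"x":0,"y":0,"z":0,"wx":0,"wy":0,"wz":0,"hand":0.3},{"x":0,"y":0,"z":0,"wx":0,"wy":0,"wz":0,"hand":0.3}]}}

```text
time: 18.93
tool_pos: [0.4924, -0.0451, 0.1399]
tool_rot: [0.191, -0.027, 0.98, 0.04]
contact_force: [0.2, -0.2, 0.3]
gripper_width: 0.655
grasp_force: 0.0
```

>>> {"name": "send_rows", "arguments": {"rows": [{"x":0,"y":0,"z":0,"wx":0,"wy":0,"wz":0,"hand":-1},{"x":0,"y":0,"z":0,"wx":0,"wy":0,"wz":0,"hand":-1},{"x":0,"y":0,"z":0,"wx":0,"wy":0,"wz":0,"hand":-1},{"x":0,"y":0,"z":0,"wx":0,"wy":0,"wz":0,"hand":-1},{"x":0,"y":0,"z":0,"wx":0,"wy":0,"wz":0,"hand":-1},{"x":0,"y":0,"z":0,"wx":0,"wy":0,"wz":0,"hand":-1},{"x":0,"y":0,"z":0,"wx":0,"wy":0,"wz":0,"hand":-1},{"x":0,"y":0,"z":0,"wx":0,"wy":0,"wz":0,"hand":-1},{"x":0,"y":0,"z":0,"wx":0,"wy":0,"wz":0,"hand":-1},{"x":0,"y":0,"z":0,"wx":0,"wy":0,"wz":0,"hand":-1}]}}

```text
time: 19.77
tool_pos: [0.4922, -0.0453, 0.1398]
tool_rot: [0.191, -0.027, 0.98, 0.04]
contact_force: [-4.5, -1.7, 5.8]
gripper_width: 0.34
grasp_force: 58.8
```

```bash
python3 - <<'E'
from lev import *
s,p,R=st();print(s["time"],p,p-R[:,2]*.0187,s["contact_force"],s["ft_torque"],s["gripper_width"]);seq([(-.385,-.076,-.003),(-.398,.1,-.003)],(p,R))
E
```

```text
19.7667 [ 0.4922 -0.0453  0.1398] [ 0.4853 -0.047   0.157 ] [-4.4527 -1.6713  5.7729] [-0.0479  0.3509 -0.0091] 0.3400506843479892
(-0.385, -0.076, -0.003) [ 0.019  0.007  0.013 -0.001  0.001  0.006] [ 0.4902 -0.0442  0.1369]
(-0.398, 0.1, -0.003) [ 0.011  0.144  0.013  0.224 -0.017  0.   ] [ 0.4881 -0.0226  0.1361]
```

>>> {"name": "send_rows", "arguments": {"rows": [{"x":0.002,"y":0.025,"z":0.002,"wx":0.037,"wy":-0.002,"wz":0,"hand":-1},{"x":0.002,"y":0.025,"z":0.002,"wx":0.037,"wy":-0.002,"wz":0,"hand":-1},{"x":0.002,"y":0.025,"z":0.002,"wx":0.037,"wy":-0.002,"wz":0,"hand":-1},{"x":0.002,"y":0.025,"z":0.002,"wx":0.037,"wy":-0.002,"wz":0,"hand":-1},{"x":0.002,"y":0.025,"z":0.002,"wx":0.037,"wy":-0.002,"wz":0,"hand":-1},{"x":0.002,"y":0.025,"z":0.002,"wx":0.037,"wy":-0.002,"wz":0,"hand":-1},{"x":0,"y":0,"z":0,"wx":0,"wy":0,"wz":0,"hand":-1},{"x":0,"y":0,"z":0,"wx":0,"wy":0,"wz":0,"hand":-1},{"x":0,"y":0,"z":0,"wx":0,"wy":0,"wz":0,"hand":-1},{"x":0,"y":0,"z":0,"wx":0,"wy":0,"wz":0,"hand":-1}]}}

```text
time: 20.6
tool_pos: [0.4915, -0.0226, 0.1392]
tool_rot: [0.199, -0.01, 0.979, -0.045]
contact_force: [-4.8, 0.8, 9.6]
gripper_width: 0.34
grasp_force: 59.4
```

```bash
cat > chk.py <<'E'
import sys
from lev import *
s,p,R=st();g=p-R[:,2]*.0187
v=M.T@(g-np.array([*G,.023]));print("t",s["time"],"a,b of grasp",np.arctan2(v[0],v[2]),np.arcsin(v[1]/np.linalg.norm(v)),"len",np.linalg.norm(v),"F",s["contact_force"],"T",s["ft_torque"],s["gripper_width"],s["grasp_force"])
seq([tuple(map(float,a.split(',')))+(-.003,) for a in sys.argv[1:]],(p,R))
E
python3 chk.py=-1 2>/dev/null; python3 chk.py -.398,.1 -.2075,.1
```

```text
t 20.6 a,b of grasp -0.36772978235358056 0.09739906227707404 len 0.14358395818278127 F [-4.8128  0.7667  9.6027] T [-0.1017  0.341  -0.0804] 0.3395820518077003 59.4121116399765
(-0.398, 0.1, -0.003) [0.029 0.002 0.01  0.001 0.002 0.006] [ 0.4881 -0.0226  0.1361]
(-0.2075, 0.1, -0.003) [-0.155  0.001  0.015  0.     0.241 -0.024] [ 0.5103 -0.0218  0.1431]
```

>>> {"name": "send_rows", "arguments": {"rows": [{"x":-0.02,"y":0,"z":0,"wx":0,"wy":0.031,"wz":-0.003,"hand":-1},{"x":-0.02,"y":0,"z":0,"wx":0,"wy":0.031,"wz":-0.003,"hand":-1},{"x":-0.02,"y":0,"z":0,"wx":0,"wy":0.031,"wz":-0.003,"hand":-1},{"x":-0.02,"y":0,"z":0,"wx":0,"wy":0.031,"wz":-0.003,"hand":-1},{"x":-0.02,"y":0,"z":0,"wx":0,"wy":0.031,"wz":-0.003,"hand":-1},{"x":-0.02,"y":0,"z":0,"wx":0,"wy":0.031,"wz":-0.003,"hand":-1},{"x":-0.02,"y":0,"z":0,"wx":0,"wy":0.031,"wz":-0.003,"hand":-1},{"x":0,"y":0,"z":0,"wx":0,"wy":0,"wz":0,"hand":-1},{"x":0,"y":0,"z":0,"wx":0,"wy":0,"wz":0,"hand":-1},{"x":0,"y":0,"z":0,"wx":0,"wy":0,"wz":0,"hand":-1}]}}

```text
time: 21.43
tool_pos: [0.5116, -0.0219, 0.1454]
tool_rot: [0.114, -0.014, 0.992, -0.048]
contact_force: [-0.3, 0.7, 7.6]
gripper_width: 0.342
grasp_force: 60.2
```

```bash
python3 chk.py -.2075,.1 -.2075,-.104
```

```text
t 21.4333 a,b of grasp -0.19835114740061777 0.09722437293393503 len 0.14399239820351303 F [-0.3338  0.7475  7.649 ] T [-0.1429  0.0255  0.0032] 0.3423748952216625 60.2175772190094
(-0.2075, 0.1, -0.003) [0.012 0.003 0.013 0.    0.026 0.003] [ 0.5103 -0.0218  0.1431]
(-0.2075, -0.104, -0.003) [ 0.    -0.167  0.017 -0.26  -0.     0.   ] [ 0.5112 -0.0469  0.143 ]
```

>>> {"name": "send_rows", "arguments": {"rows": [{"x":0,"y":-0.024,"z":-0.001,"wx":-0.037,"wy":0,"wz":0,"hand":-1},{"x":0,"y":-0.024,"z":-0.001,"wx":-0.037,"wy":0,"wz":0,"hand":-1},{"x":0,"y":-0.024,"z":-0.001,"wx":-0.037,"wy":0,"wz":0,"hand":-1},{"x":0,"y":-0.024,"z":-0.001,"wx":-0.037,"wy":0,"wz":0,"hand":-1},{"x":0,"y":-0.024,"z":-0.001,"wx":-0.037,"wy":0,"wz":0,"hand":-1},{"x":0,"y":-0.024,"z":-0.001,"wx":-0.037,"wy":0,"wz":0,"hand":-1},{"x":0,"y":-0.024,"z":-0.001,"wx":-0.037,"wy":0,"wz":0,"hand":-1},{"x":0,"y":0,"z":0,"wx":0,"wy":0,"wz":0,"hand":-1},{"x":0,"y":0,"z":0,"wx":0,"wy":0,"wz":0,"hand":-1},{"x":0,"y":0,"z":0,"wx":0,"wy":0,"wz":0,"hand":-1}]}}

```text
time: 22.27
tool_pos: [0.5116, -0.0477, 0.1455]
tool_rot: [0.112, -0.025, 0.992, 0.052]
contact_force: [3.6, -3.0, 4.7]
gripper_width: 0.34
grasp_force: 59.9
```

```bash
python3 chk.py -.2075,-.104 0,-.105
```

```text
t 22.2667 a,b of grasp -0.20358860244035232 -0.10752044672558803 len 0.14439744612720462 F [ 3.5825 -2.9963  4.6546] T [-0.6852 -0.5024 -0.1789] 0.3396249119003548 59.85849738121033
(-0.2075, -0.104, -0.003) [ 0.006  0.004  0.016 -0.003  0.024  0.007] [ 0.5112 -0.0469  0.143 ]
(0.0, -0.105, -0.003) [-0.168 -0.003  0.017 -0.001  0.263  0.028] [ 0.5365 -0.0461  0.1456]
```

>>> {"name": "send_rows", "arguments": {"rows": [{"x":-0.024,"y":0.001,"z":0,"wx":0,"wy":0.038,"wz":0.004,"hand":-1},{"x":-0.025,"y":0.001,"z":0,"wx":0,"wy":0.038,"wz":0.004,"hand":-1},{"x":-0.024,"y":0.001,"z":0,"wx":0,"wy":0.038,"wz":0.004,"hand":-1},{"x":-0.025,"y":0,"z":0,"wx":0,"wy":0.038,"wz":0.004,"hand":-1},{"x":-0.024,"y":0,"z":0,"wx":0,"wy":0.038,"wz":0.004,"hand":-1},{"x":-0.025,"y":0,"z":0,"wx":0,"wy":0.038,"wz":0.004,"hand":-1},{"x":-0.024,"y":0,"z":0,"wx":0,"wy":0.038,"wz":0.004,"hand":-1},{"x":0,"y":0,"z":0,"wx":0,"wy":0,"wz":0,"hand":-1},{"x":0,"y":0,"z":0,"wx":0,"wy":0,"wz":0,"hand":-1},{"x":0,"y":0,"z":0,"wx":0,"wy":0,"wz":0,"hand":-1}]}}

```text
time: 23.1
tool_pos: [0.5362, -0.0458, 0.1485]
tool_rot: [0.006, -0.02, 0.998, 0.051]
contact_force: [1.7, -3.1, 5.1]
gripper_width: 0.344
grasp_force: 60.1
```

```bash
python3 chk.py 0,-.105 0,.105
```

```text
t 23.1 a,b of grasp -0.0032556976840649727 -0.1003174473827566 len 0.1447911658447306 F [ 1.6891 -3.0729  5.1157] T [-0.7781 -0.2465  0.0295] 0.34393853491002707 60.06871283054352
(0.0, -0.105, -0.003) [-0.001 -0.004  0.019 -0.005  0.018  0.008] [ 0.5365 -0.0461  0.1456]
(0.0, 0.105, -0.003) [ 0.     0.171  0.018  0.267 -0.     0.   ] [ 0.5355 -0.0203  0.1456]
```

Left by +0.205 rad.

>>> {"name": "send_rows", "arguments": {"rows": [{"x":0,"y":0.025,"z":0,"wx":0.038,"wy":0.001,"wz":0,"hand":-1},{"x":0,"y":0.025,"z":0,"wx":0.038,"wy":0.001,"wz":0,"hand":-1},{"x":0,"y":0.025,"z":0,"wx":0.038,"wy":0.001,"wz":0,"hand":-1},{"x":0,"y":0.025,"z":0,"wx":0.038,"wy":0.001,"wz":0,"hand":-1},{"x":0,"y":0.024,"z":0,"wx":0.038,"wy":0.001,"wz":0,"hand":-1},{"x":0,"y":0.024,"z":0,"wx":0.038,"wy":0.001,"wz":0,"hand":-1},{"x":0,"y":0.024,"z":0,"wx":0.038,"wy":0.001,"wz":0,"hand":-1},{"x":0,"y":0,"z":0,"wx":0,"wy":0,"wz":0,"hand":-1},{"x":0,"y":0,"z":0,"wx":0,"wy":0,"wz":0,"hand":-1},{"x":0,"y":0,"z":0,"wx":0,"wy":0,"wz":0,"hand":-1}]}}

```text
time: 23.93
tool_pos: [0.5354, -0.019, 0.148]
tool_rot: [0.006, -0.02, 0.998, -0.053]
contact_force: [5.2, 0.4, -0.2]
gripper_width: 0.343
grasp_force: 59.7
```

```bash
python3 chk.py 0,.105 .2075,.105
```

```text
t 23.9333 a,b of grasp -0.002197589717423072 0.11234043019072866 len 0.14451866258339288 F [ 5.2412  0.4064 -0.159 ] T [-0.303  -0.9283 -0.0053] 0.34301615488417375 59.71843779087067
(0.0, 0.105, -0.003) [-0.    -0.007  0.017 -0.001  0.014  0.005] [ 0.5355 -0.0203  0.1456]
(0.2075, 0.105, -0.003) [-0.168  0.002  0.017 -0.     0.263 -0.028] [ 0.5608 -0.0194  0.143 ]
```

>>> {"name": "send_rows", "arguments": {"rows": [{"x":-0.024,"y":-0.002,"z":0,"wx":0,"wy":0.039,"wz":-0.004,"hand":-1},{"x":-0.025,"y":-0.002,"z":0,"wx":0,"wy":0.039,"wz":-0.004,"hand":-1},{"x":-0.025,"y":-0.001,"z":0,"wx":0,"wy":0.039,"wz":-0.004,"hand":-1},{"x":-0.025,"y":0,"z":0,"wx":0,"wy":0.039,"wz":-0.004,"hand":-1},{"x":-0.025,"y":0,"z":0,"wx":0,"wy":0.039,"wz":-0.004,"hand":-1},{"x":-0.025,"y":0,"z":0,"wx":0,"wy":0.039,"wz":-0.004,"hand":-1},{"x":-0.024,"y":0,"z":0,"wx":0,"wy":0.039,"wz":-0.004,"hand":-1},{"x":0,"y":0,"z":0,"wx":0,"wy":0,"wz":0,"hand":-1},{"x":0,"y":0,"z":0,"wx":0,"wy":0,"wz":0,"hand":-1},{"x":0,"y":0,"z":0,"wx":0,"wy":0,"wz":0,"hand":-1}]}}

```text
time: 24.77
tool_pos: [0.5604, -0.019, 0.146]
tool_rot: [-0.102, -0.025, 0.993, -0.054]
contact_force: [1.3, -0.4, 2.1]
gripper_width: 0.338
grasp_force: 60.0
```

```bash
python3 chk.py .2075,.12
```

```text
t 24.7667 a,b of grasp 0.20025679409287936 0.1057696683443983 len 0.14487278963594236 F [ 1.2511 -0.4065  2.1279] T [-0.1372 -0.39   -0.0003] 0.33778001180368783 59.9871701002121
(0.2075, 0.12, -0.003) [-0.007  0.012  0.019  0.018  0.001  0.005] [ 0.5607 -0.0176  0.1428]
```

>>> {"name": "send_rows", "arguments": {"rows": [{"x":-0.003,"y":0.006,"z":0,"wx":0.01,"wy":0,"wz":0,"hand":-1},{"x":-0.002,"y":0.006,"z":0,"wx":0.01,"wy":0,"wz":0,"hand":-1},{"x":0,"y":0,"z":0,"wx":0,"wy":0,"wz":0,"hand":-1},{"x":0,"y":0,"z":0,"wx":0,"wy":0,"wz":0,"hand":-1},{"x":0,"y":0,"z":0,"wx":0,"wy":0,"wz":0,"hand":0.3},{"x":0,"y":0,"z":0,"wx":0,"wy":0,"wz":0,"hand":0.3},{"x":0,"y":0,"z":0,"wx":0,"wy":0,"wz":0,"hand":0.3},{"x":0,"y":0,"z":0,"wx":0,"wy":0,"wz":0,"hand":0.3},{"x":0,"y":0,"z":0,"wx":0,"wy":0,"wz":0,"hand":0.3},{"x":0,"y":0,"z":0,"wx":0,"wy":0,"wz":0,"hand":0.3}]}}

```text
time: 25.6
tool_pos: [0.5611, -0.0176, 0.1454]
tool_rot: [-0.103, -0.025, 0.992, -0.062]
contact_force: [-0.4, 0.5, 0.5]
gripper_width: 0.651
grasp_force: 0.0
```

>>> {"name": "send_rows", "arguments": {"rows": [{"x":0,"y":0,"z":-0.05,"wx":0,"wy":0,"wz":0,"hand":0.3},{"x":0,"y":0,"z":-0.1,"wx":0,"wy":0,"wz":0,"hand":0.3},{"x":0,"y":0,"z":-0.15,"wx":0,"wy":0,"wz":0,"hand":0.3},{"x":0,"y":0,"z":-0.15,"wx":0,"wy":0,"wz":0,"hand":0.3},{"x":0,"y":0,"z":-0.15,"wx":0,"wy":0,"wz":0,"hand":0.3},{"x":0,"y":0,"z":-0.15,"wx":0,"wy":0,"wz":0,"hand":0.3},{"x":0,"y":0,"z":-0.1,"wx":0,"wy":0,"wz":0,"hand":0.3},{"x":0,"y":0,"z":0,"wx":0,"wy":0,"wz":0,"hand":0.3},{"x":0,"y":0,"z":0,"wx":0,"wy":0,"wz":0,"hand":0.3},{"x":0,"y":0,"z":0,"wx":0,"wy":0,"wz":0,"hand":0.3}]}}

```text
time: 26.43
tool_pos: [0.5861, -0.0013, 0.268]
tool_rot: [-0.103, -0.025, 0.992, -0.062]
contact_force: [0.2, 0.2, -1.0]
gripper_width: 0.65
grasp_force: 0.0
```

```bash
python3 - <<'E'
from lev import *
s,p,R=st();print(s["time"],p,s["contact_force"],s["gripper_width"])
c=calibration("wrist");im=grab_frame("wrist");a=grab_frame("scene")
g,r=pose(G,.21,.115);kn=g-r[:,2]*.0187;print(kn,proj(c,kn),proj(calibration("scene"),kn))
cv2.imwrite("pics/f1.png",np.hstack([cv2.resize(im,(400,400))*1,cv2.resize(a[130:330,200:400],(400,400))]))
E
```

```text
26.4333 [ 0.5861 -0.0013  0.268 ] [ 0.2334  0.2307 -1.0258] 0.6502836633647768
[ 0.5654 -0.0155  0.1639] [319.6032 200.5954] [317.6852 207.3492]
```

View pics/f1.png

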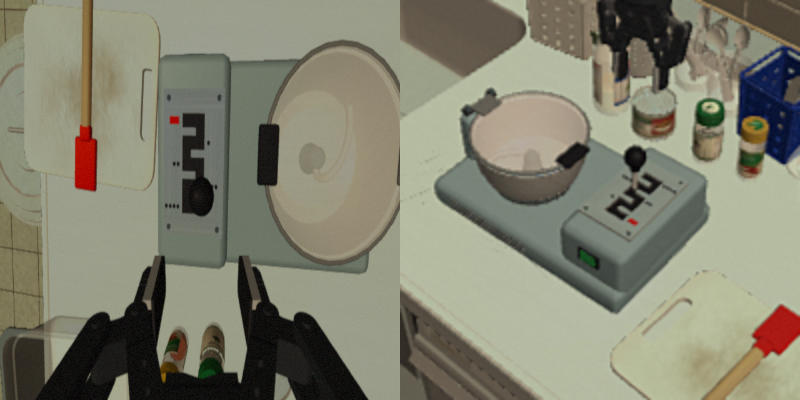

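The last picture shows the knob within 4 px of where the three-dot pose should put it (wrist (322,197), scene (317.5,208.5)). The guard is shut, the spatula lies flat on the board, the jars stand where they were, and the gripper is clear.

```bash
python3 -c "from plant import job_done; print(job_done())"
```

```text
the job is handed in; nothing more can be done
None
```

The job is handed in at about 26 s of the 67 s limit: the spatula lies flat on the board, the guard is shut, and the lever stands at the left end of the three-dot slot, all confirmed in the last pictures; the hand-in returned no verdict.

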